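Switch off the curing lamp and hold the curing box half open

ROBOT

A 7-joint arm with a two-finger parallel gripper is mounted at the origin on the work surface. World frame = base frame: x ahead of the robot, y to its left, z up, the work surface at z = 0. Lengths are in mm, angles in rad, forces in N, time in s.
With the tool pointing down it reaches from about 400 to 850 mm from the base axis. Payload 4.5 kg.
Tool frame: the origin (TCP) lies on the centre line of the jaws, within the pads' length; the fingertips stand arm.tcp_to_tips ahead of it and the grasp point (between the pads) lies 11 mm behind it (arm.tcp_to_tips is the distance from the TCP to the fingertips, in mm); z points along the fingers, y is the line along which they close (so a half turn about z gives the same grasp; the last joint's range is limited). The gripper opens to 88 mm and grips with 3 to 60 N. Pads are 18 mm wide; open, the fingers measure 123 mm over their backs; the gripper's body (75 mm by 187 mm) begins 45 mm behind the grasp point.
Start: joints at [1.296, 0.689, -0.195, 1.565, 0.157, 0.902, -0.215], TCP at [189.976, -595.451, 246.743] pointing down, gripper open.
Joint ranges: [-3.01, 3.01], [-0.46, 2.08], [-1.47, 1.51], [0.13, 2.56], [-1, 4.14], [0.04, 2.09], [-2.66, 2.66]. Speed limits (rad/s): [2.57, 2.57, 3.14, 3.14, 3.14, 3.14, 3.14].

INTERFACE

Orientations are given as a 3x3 rotation matrix whose columns are the frame's x, y, z axes.
In Python, from workcell import sensors, imaging, finish_job, models, arm gives the robot as it stands.
- The arm moves only by the shell command python3 -m handwheel 'ROWS'. ROWS is text: rows parted by semicolons, each of 5 numbers parted by spaces: the shift along the tool's x, y, z each as a share of 0.1 m, from -1 to 1, then the turn about the tool's z as a share of 180 degrees, from -1 to 1, then the closure, from 0 (fully open) to 1 (shut). A call has 1 to 10 rows; each row is the pose to reach, as a shift and turn from the pose commanded when the call began, along the tool's axes at that moment, turning the shorter way round; what a row does not reach only later rows make up. A row lasts 1/8 s, in which the tool goes at most 62.5 mm and 10.7 degrees, less where a joint would pass 70% of its speed; a pose out of reach is approached as far as the arm can. A call with a number of a shift or a turn outside -1 to 1 is refused whole. A call with a gripper value outside its range is refused whole. The fingers move at their own pace and stop on an object; the grip force is fixed at half the most. Time passes only in rows, so rows that repeat a pose let the fingers close. It gives the time, the measured TCP pose, the force, the opening and the grip force at its end, in the units of the state.
- sensors.get_obs(): the state, without advancing time (a new reading comes with each control period).
- imaging.get_image(name): name is "scene" or "top" or "wrist"; returns a dict with "img" (400x640x3 uint8, red, green, blue), "K" (3x3 intrinsics, pixels), "distortion" ([k1, k2, p1, p2, k3] as OpenCV has them; the pictures are not rectified), "rvec" (rotation vector, rad) and "tvec" (3), from world to camera coordinates, as OpenCV has them. Camera axes: x right, y down, z forward; pixel columns grow to the right and rows downward; lengths in mm; the calibration is good to about 2 mm. A picture is of the moment at which its call begins. There is no depth.
- finish_job(): hands the job in; it is judged then, once.
Trained networks look in the newest picture that a camera, given by its name, has taken for a name from the list of things; names that differ only in an ending like _2 or _b are one class to them, and where a whole thing is asked for, a point or a joint stands for the part that bears it (a point fixed in the world has none). Each returns a list of dicts, best first, with "p" (0 to 1); they miss things now and then, are a little off and sometimes report something else, mostly with a low value. They report only what shows in the picture. A call takes as long as a camera call. They do not tell look-alikes from the thing itself.
- models.boxes_of(camera, name): "location" ([x, y, z] in mm, in the coordinates of the camera as it stood for that picture, good to about 4 mm: the middle of the surface that is visible of it).
- models.tip_of(camera, name): "location" ([x, y, z] in mm, in the coordinates of the camera as it stood for that picture, good to about 4 mm: a listed point, or the origin of a listed thing).
The state is a dict: "clock": time; "joint_pos": joint angles; "dq": joint speeds; "tau": joint torques, N m; "tool_pos": TCP position; "orientation": TCP orientation; "force": force on the tool from outside, world axes, zero at the start; "ft_torque": the same for the moment, N m; "grip_width": finger opening in mm; "grasp_force": force on a finger pad.
Only numpy, scipy, OpenCV 4.12 (cv2) and the standard library are available. Lean on these libraries where they do the work, as an engineer would, in place of code of your own. Each camera call takes 0.05 s, during which the arm holds its last target. There are 200 camera calls.

TASK

Switch the curing lamp off by pushing its toggle lever fully over, away from the robot, while the curing box is still shut; then take the box's lid by its steel handle, raise it to 45 degrees and hold it there so that the gilded coaster inside can be looked at. The lid falls shut if let go, so finish while still holding it by the handle at 45 degrees; leave the lamp off and the coaster and the two jars where they are.

Things in the scene. Friction and masses are not known exactly. Their poses are not given: they have to be found in the camera images.
- cure_box: Curing box: white open-topped plastic box fixed to the table, 180 mm deep (its x), 240 mm wide (its y), 100 mm high, walls 6 mm. Origin at the centre of its underside; x points from the front (handle side, roughly facing the robot) to the hinge side, y to the left along the hinge, z up. It stands at a different place and yaw each time.
- lid (a joint): Hinge of the grey lid (180 x 240 x 8 mm, with its handle 0.3 to 0.55 kg, a flat black block 50 x 100 x 12 mm in the middle of its top), along the upper edge of the box's +x wall: rad, 0 = shut, grows as the front edge rises, 0.785 = 45 degrees, stops at 1.35. It falls shut from every angle.
- lid_hinge (a point): Point on the hinge axis of the lid, in the middle of its width, 90 mm from the box's origin along the box's +x and 100.5 mm above the table. The axis is the box's y.
- lid_handle: Dark steel D-handle on the lid's front edge: round bar, 10 mm diameter, 110 mm long along the box's y, on two end arms; 100 mm clear between arms, 40 mm between bar and lid edge. Origin at the bar's centre, 225 mm from the hinge axis; shut: level, 104.5 mm above the table, 135 mm from the box's origin along box -x, free below. Turns with the lid; the bar can roll between finger pads.
- lamp_switch_base: Lamp switch: white block 70 x 50 x 25 mm fixed to the table beside the box, on its left or its right. Origin at the centre of its underside; its x points the way the lever swings to go off, roughly away from the robot.
- lamp_switch (a joint): Toggle lever of the lamp switch, pivoting about the block's y axis 22 mm above the table: rad, near 0 = leaning 0.5 rad towards -x of the block (towards the robot) = lamp on, 1.0 = leaning 0.5 rad towards +x = lamp off. Light friction (about 0.06 Nm, around 1 N at the tip); stays where it is left.
- lamp_switch_tip (a point): Centre of the black ball, 26 mm diameter, at the end of the 80 mm steel lever (10 mm thick); 92 mm above the table at either end of the swing, 102 mm in the middle.
- coaster: Round clear coaster with a gold face, 90 mm diameter, 8 mm thick, lying loose on the floor of the box, seen when the lid is open. Origin under its centre. Leave it alone.
- jar_wide: Closed jar with a black cap, 60 mm diameter, 75 mm high, standing loose beside the box, across from the switch. Origin under its centre. Leave it alone.
- jar_slim: Closed jar, 44 mm diameter, 60 mm high, brass-coloured contents, black cap, standing loose to the right of and beyond the box. Origin under its centre. Leave it alone.
Mind the look-alikes: they are no part of the job. Leave any purple or red look-alike of the lamp_switch_base alone.

How it is judged:
By the outcome, as a careful person would: the job done as asked, in the order asked, and still so for the second after the job is handed in, while the arm keeps its last pose, push and grip.
It also fails if it takes over 54 s, if anything falls off the work surface, if the arm or the gripper's body presses on something with over 40 N, if the wrist force passes 120 N, or if a joint passes its speed limit or range.

## Working session

There is one attempt and no reset: what is moved stays moved. The work goes in short steps, Python scripts to look and compute and a shell command to move; the robot and the scene stay as the last step left them, time stands still between calls to the robot, and variables do not carry over. Pictures are saved under pics/ and viewed, at most 10 in all, crops included, and the job is handed in when it is done.

```bash
mkdir -p pics; cat > h.py <<'E'
import numpy as np, cv2
from workcell import sensors, imaging, finish_job, models, arm
def cam(n):
    d=imaging.get_image(n); R=cv2.Rodrigues(np.array(d['rvec'],float))[0]; t=np.array(d['tvec'],float).ravel()
    return d,R,t
def save(d,f): cv2.imwrite('pics/'+f,cv2.cvtColor(d['img'],cv2.COLOR_RGB2BGR))
def w(R,t,p): return R.T@(np.array(p,float)-t)
def tcp():
    o=sensors.get_obs(); return np.array(o['tool_pos']),np.array(o['orientation']).reshape(3,3),o
E
python3 - <<'E'
from h import *
p,R,o=tcp(); print(p,R.round(3),o['clock'],arm.tcp_to_tips,o['grip_width'])
for n in('scene','top'):
    d,Rc,t=cam(n); save(d,n+'1.png'); print(n,(-Rc.T@t).round())
    for m in('cure_box','lid_handle','lid_hinge','lamp_switch_base','lamp_switch_tip','jar_wide','jar_slim'):
        print(m,[(round(r['p'],2),w(Rc,t,r['location']).round().tolist()) for r in models.tip_of(n,m)[:4]])
E
```

```text
[ 189.70174958 -594.88666174  245.91670495] [[ 0.953  0.304 -0.001]
 [ 0.304 -0.953  0.002]
 [-0.    -0.002 -1.   ]] 0.0 8.0 88.25762699519197
scene [1212.   96. 1112.]
cure_box [(0.96, [577.0, -5.0, 1.0]), (0.58, [634.0, -236.0, -1.0]), (0.25, [662.0, -11.0, 97.0])]
lid_handle [(0.74, [436.0, 15.0, 103.0])]
lid_hinge [(0.68, [665.0, -12.0, 98.0])]
lamp_switch_base [(0.95, [482.0, -322.0, -6.0]), (0.75, [495.0, -190.0, -0.0]), (0.55, [357.0, -263.0, -0.0])]
lamp_switch_tip [(0.59, [448.0, -301.0, 89.0]), (0.52, [451.0, -185.0, 89.0]), (0.46, [319.0, -257.0, 91.0]), (0.22, [575.0, -4.0, -1.0])]
jar_wide [(0.76, [543.0, 214.0, -3.0])]
jar_slim [(0.84, [638.0, -236.0, -2.0])]
top [ 434.   -5. 1076.]
cure_box [(0.72, [582.0, -3.0, -1.0])]
lid_handle []
lid_hinge [(0.62, [667.0, -15.0, 99.0])]
lamp_switch_base [(0.94, [484.0, -320.0, -3.0]), (0.69, [360.0, -265.0, -2.0]), (0.55, [497.0, -190.0, 1.0]), (0.36, [446.0, 19.0, 104.0])]
lamp_switch_tip [(0.71, [326.0, -255.0, 88.0]), (0.52, [458.0, -182.0, 92.0])]
jar_wide [(0.92, [542.0, 213.0, -1.0])]
jar_slim [(0.85, [638.0, -234.0, -0.0]), (0.44, [669.0, -13.0, 100.0])]
```

View pics/scene1.png

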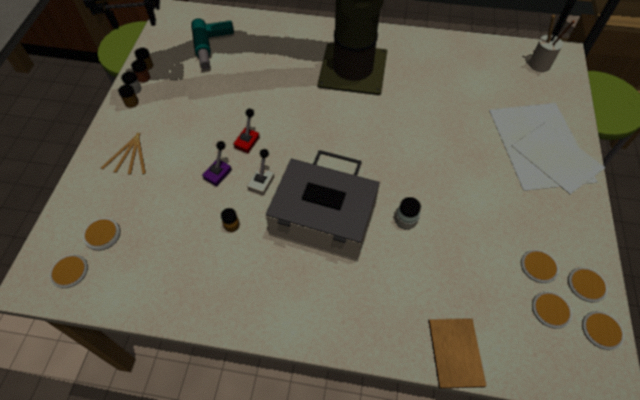

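View pics/top1.png

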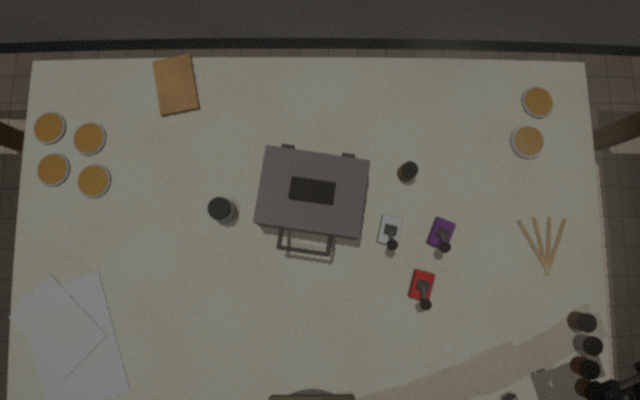

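The scene picture shows three switches: white (262,180), purple (217,172) and red (246,138). In the top picture they are at (390,230), (441,234) and (421,287). The white one fits, since the block is described as white and stands beside the box, across from the wide jar. I'll confirm it in an enlarged crop that also gives me the handle pixels.

```bash
python3 - <<'E'
import cv2,numpy as np
s=cv2.imread('pics/scene1.png');t=cv2.imread('pics/top1.png')
a=cv2.resize(s[130:270,200:400],None,fx=4,fy=4,interpolation=cv2.INTER_CUBIC)
b=cv2.resize(t[140:280,250:450],None,fx=4,fy=4,interpolation=cv2.INTER_CUBIC)
for n,i in(('ca',a),('cb',b)): cv2.imwrite(f'pics/{n}.png',cv2.convertScaleAbs(i,alpha=1.7))
E
```

```text
(no output)
```

View pics/ca.png

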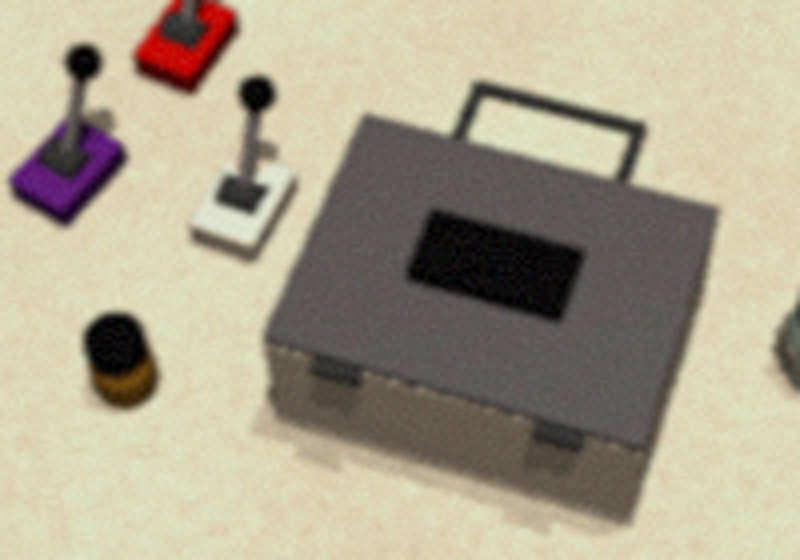

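View pics/cb.png

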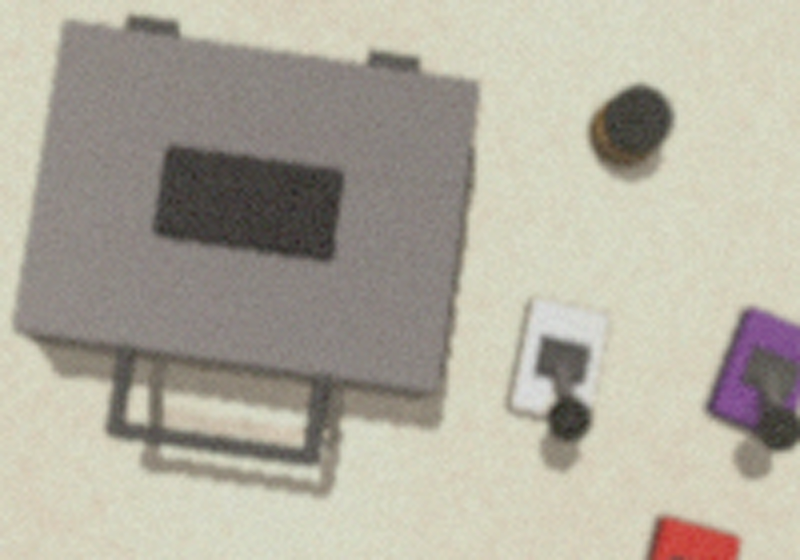

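The crops confirm the white block: its ball is at ca (257,93) and cb (569,418), leaning towards the robot. The purple and red blocks stand apart from it. The handle bar ends are at ca (480,88)/(640,130) and cb (313,455)/(117,430). Next I'll triangulate.

```bash
python3 - <<'E'
from h import *
ds,Rs,ts=cam('scene'); dt,Rt,tt=cam('top')
def und(d,pts,off):
    p=(np.array(pts,float)+.5)/4-.5+off
    return cv2.undistortPoints(p.reshape(-1,1,2),np.array(d['K'],float),np.array(d['distortion'],float)).reshape(-1,2)
names=['barR','barL','lidFR','lidFL','lidBR','lidBL','ball']
S=und(ds,[(480,88),(640,130),(365,117),(717,208),(265,340),(642,445),(257,93)],[200,130])
T=und(dt,[(313,455),(115,430),(440,390),(18,330),(477,82),(66,22),(569,418)],[250,140])
X=cv2.triangulatePoints(np.c_[Rs,ts],np.c_[Rt,tt],S.T,T.T); X=(X[:3]/X[3]).T
for n,x in zip(names,X): print(n,x.round(1))
# base corners top at z=25
B=und(dt,[(533,300),(607,312),(515,410),(590,422)],[250,140])
c=-Rt.T@tt
P=[]
for q in B:
    r=Rt.T@np.r_[q,1]; P.append(c+r*(25-c[2])/r[2])
P=np.array(P);print(P.round(1),P.mean(0).round(1))
ang=lambda v:np.arctan2(v[1],v[0])
print('yaw base',ang(P[0]-P[2]),ang(P[1]-P[3]),ang(P[0]-P[1])-np.pi/2)
print('yaw box',ang(X[1]-X[0])-np.pi/2,ang(X[3]-X[2])-np.pi/2,ang(X[5]-X[4])-np.pi/2,ang(X[4]-X[2]),ang(X[5]-X[3]))
print('lid c',X[2:6].mean(0),'bar c',X[:2].mean(0))
print(sensors.get_obs()['clock'])
E
```

```text
barR [438.  -36.2 107.7]
barL [452.2  72.3 104.8]
lidFR [ 473.5 -106.5  107.1]
lidFL [507.4 127.  108.1]
lidBR [ 648.3 -131.6  106.7]
lidBL [682.5 101.9 109.9]
ball [ 458.  -181.7   96.3]
[[ 531.3 -174.9   25. ]
 [ 523.9 -220.1   25. ]
 [ 464.8 -162.6   25. ]
 [ 457.4 -207.9   25. ]] [ 494.3 -191.4   25. ]
yaw base -0.18372992016644515 -0.18052731349693885 -0.16399963391485084
yaw box -0.13007644130949947 -0.1442185558514213 -0.14511484470927538 -0.1422629938546003 -0.14228456454489607
lid c [577.90656564  -2.30110661 107.9313296 ] bar c [445.1017841   18.01866653 106.24514   ]
0.9
```

Everything agrees. The box yaw is -0.142, the bar centre is (444.5, 17.5, 105), the ball is (457, -183, 93), and the push direction yaw is -0.175. I'll move towards the switch with the fingers closing.

```bash
python3 -m handwheel '0.43 -0.41 0 0.05 1; 0.86 -0.83 0 0.1 1; 0.86 -0.83 0 0.154 1; 0.86 -0.83 0 0.154 1'
cat > go.py <<'E'
import sys; from h import *
p,R,o=tcp(); T=np.array(list(map(float,sys.argv[1:4])))
print('pos',p.round(1),'yaw tool x',np.arctan2(R[1,0],R[0,0]).round(3),'clk',round(o['clock'],2),'W',round(o['grip_width'],1),'F',np.array(o['force']).round(1))
print('shift shares',(R.T@(T-p)/100).round(3))
if len(sys.argv)>4: print('turn share',((np.arctan2(R[1,0],R[0,0])-float(sys.argv[4])+np.pi)%(2*np.pi)-np.pi)/np.pi)
E
python3 go.py 416 -176 200 -0.175
```

```text
clock: 1.4
tool_pos: [247.1, -490.1, 247.0]
orientation: [[0.985, -0.171, -0.0], [-0.171, -0.985, -0.001], [-0.0, 0.001, -1.0]]
force: [-0.3, -0.7, -0.1]
grip_width: 50.0
grasp_force: 0.0
pos [ 247.1 -490.1  247. ] yaw tool x -0.172 clk 1.4 W 50.0 F [-0.3 -0.7 -0.1]
shift shares [ 1.126 -3.384  0.467]
turn share 0.0009245237754795079
```

```bash
for i in 1; do python3 -m handwheel '0.28 -0.95 0.1 0 1; 0.28 -0.95 0.1 0 1'; python3 -m handwheel '0.28 -0.95 0.1 0 1; 0.28 -0.95 0.1 0 1';  python3 -m handwheel '0.28 -0.95 0.1 0 1; 0.28 -0.95 0.1 0 1; 0.28 -0.95 0.1 0 1'; done >/dev/null; python3 go.py 416 -176 88 -0.175
```

```text
pos [ 380.6 -222.3  216.5] yaw tool x -0.167 clk 2.27 W 0.3 F [-0.1  0.4  0.4]
shift shares [ 0.271 -0.514  1.286]
turn share 0.0025914048732592412
```

```bash
python3 -m handwheel '0.27 -0.51 0 0 1; 0.27 -0.51 0.4 0 1; 0.27 -0.51 0.9 0 1; 0.27 -0.51 0.9 0 1; 0.27 -0.51 0.9 0 1' ; python3 go.py 416 -176 88 -0.175
python3 - <<'E'
from h import *
d,R,t=cam('wrist'); save(d,'wr1.png')
d,R,t=cam('scene')
print([(round(r['p'],2),w(R,t,r['location']).round().tolist()) for r in models.tip_of('scene','lamp_switch_tip')])
E
```

```text
clock: 2.9
tool_pos: [414.8, -180.2, 127.8]
orientation: [[0.984, -0.175, 0.001], [-0.175, -0.984, -0.001], [0.001, 0.001, -1.0]]
force: [-0.2, -0.5, 0.7]
grip_width: 0.5
grasp_force: 0.0
pos [ 414.8 -180.2  127.8] yaw tool x -0.176 clk 2.9 W 0.5 F [-0.2 -0.5  0.7]
shift shares [ 0.004 -0.044  0.398]
turn share -0.0004306140571120225
[(0.55, [452.0, -187.0, 90.0]), (0.48, [449.0, -305.0, 90.0]), (0.41, [320.0, -253.0, 90.0])]
```

```bash
python3 -m handwheel '0 -0.04 0.4 0 1; 0 -0.04 0.4 0 1; 0 -0.04 0.4 0 1; 0.15 -0.04 0.4 0 1; 0.3 -0.04 0.4 0 1; 0.45 -0.04 0.4 0 1; 0.6 -0.04 0.4 0 1; 0.75 -0.04 0.4 0 1; 0.85 -0.04 0.4 0 1;0.85 -0.04 0.4 0 1'
python3 - <<'E'
from h import *
for n in('scene','top'):
    d,R,t=cam(n); save(d,n+'2.png')
    print([(round(r['p'],2),w(R,t,r['location']).round().tolist()) for r in models.tip_of(n,'lamp_switch_tip')])
E
```

```text
clock: 4.3
tool_pos: [499.8, -189.9, 87.7]
orientation: [[0.985, -0.174, 0.002], [-0.174, -0.985, -0.001], [0.002, 0.0, -1.0]]
force: [-0.4, -0.7, -0.3]
grip_width: 0.2
grasp_force: 0.0
[(0.57, [521.0, -200.0, 96.0]), (0.56, [447.0, -300.0, 89.0]), (0.33, [663.0, -14.0, 98.0])]
[]
```

```bash
python3 -m handwheel '0.06 0 0 0 1; 0.1 0 0 0 1; 0.12 0 0 0 1;0.12 0 0 0 1' | grep -E 'pos|force'; python3 -m handwheel '0.03 0 0 0 1; 0.03 0 0 0 1' | grep -E 'pos|force'
```

```text
tool_pos: [509.1, -191.4, 86.4]
force: [-4.1, 0.9, 0.4]
grasp_force: 2.3
tool_pos: [509.5, -191.5, 86.3]
force: [-8.9, 2.1, 4.5]
grasp_force: 4.4
```

The force rises while the position stalls, so the lever is at its stop. One last nudge, then I'll back off and look.

```bash
python3 -m handwheel '0.03 0 0 0 1; 0.03 0 0 0 1' | grep -E 'pos|force'; python3 -m handwheel '-0.3 0 0 0 1; -0.6 0 0 0 1; -0.6 0 -0.5 0 0.7; -0.6 0 -1 0 0.59; -0.6 0 -1 0 0.59;-0.6 0 -1 0 0.59'
python3 - <<'E'
from h import *
for n in('scene','top'):
    d,R,t=cam(n); save(d,n+'3.png')
    for m in ('lamp_switch_tip','lid_handle','lid_hinge'):
        print(n,m,[(round(r['p'],2),w(R,t,r['location']).round().tolist()) for r in models.tip_of(n,m)])
s=cv2.imread('pics/scene3.png')[130:270,200:400]
cv2.imwrite('pics/cc.png',cv2.convertScaleAbs(cv2.resize(s,None,fx=4,fy=4,interpolation=cv2.INTER_CUBIC),alpha=1.7))
E
python3 go.py 444.5 17.5 200 1.429
```

```text
tool_pos: [509.7, -191.6, 86.1]
force: [-13.0, 3.0, 8.5]
grasp_force: 6.7
clock: 6.25
tool_pos: [458.4, -182.2, 186.8]
orientation: [[0.985, -0.174, 0.002], [-0.174, -0.985, -0.0], [0.002, 0.0, -1.0]]
force: [0.1, 0.4, -0.1]
grip_width: 35.7
grasp_force: 0.0
scene lamp_switch_tip [(0.68, [447.0, -302.0, 90.0]), (0.52, [530.0, -201.0, 91.0])]
scene lid_handle [(0.78, [438.0, 14.0, 103.0])]
scene lid_hinge [(0.69, [663.0, -14.0, 97.0])]
top lamp_switch_tip [(0.7, [528.0, -198.0, 91.0]), (0.51, [328.0, -259.0, 90.0])]
top lid_handle [(0.71, [443.0, 19.0, 103.0])]
top lid_hinge [(0.89, [669.0, -18.0, 101.0])]
pos [ 457.3 -182.2  186.2] yaw tool x -0.175 clk 6.65 W 35.9 F [ 0.3  0.1 -0.4]
shift shares [-0.474 -1.944 -0.138]
turn share -0.5105530931919235
```

View pics/cc.png

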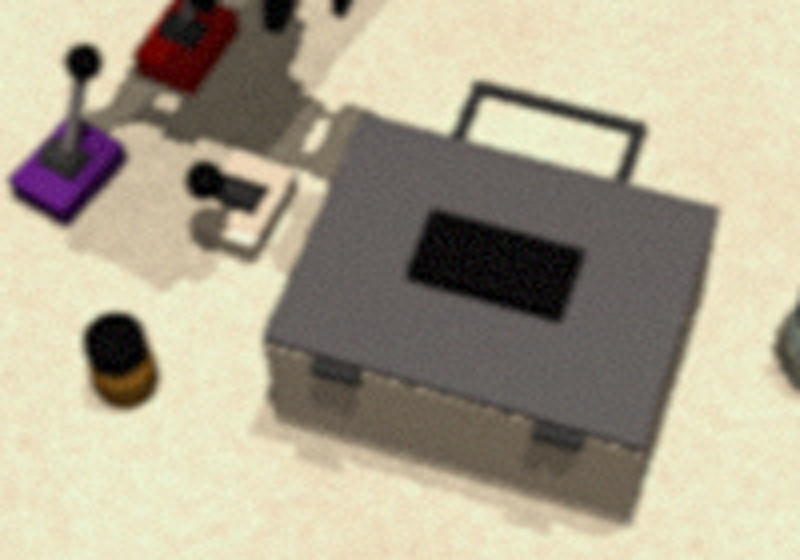

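The lever is now at the far end: the ball is at ca. (205,180) in the crop, or (529,-200,91) in the world, and the lid is still shut. Next is the handle.

```bash
python3 -m handwheel '-0.24 -0.5 -0.1 -0.06 0.59; -0.24 -0.97 -0.1 -0.12 0.59; -0.24 -0.97 -0.1 -0.18 0.59; -0.24 -0.97 -0.1 -0.25 0.59' | grep pos; python3 go.py 444.5 17.5 200 1.429; python3 -c "
from h import *; print(tcp()[2]['joint_pos'])"
```

```text
tool_pos: [450.9, -81.7, 196.6]
pos [450.9 -81.7 196.6] yaw tool x 0.583 clk 7.15 W 36.1 F [-0.1 -0.1 -0.4]
shift shares [ 0.493 -0.863 -0.034]
turn share -0.269226544907049
[ 0.18924315  0.56594332 -0.17037587  2.10692056  0.1968439   0.48328753
 -1.11734894]
```

```bash
python3 -m handwheel '0.25 -0.43 -0.03 -0.06 0.59; 0.49 -0.86 -0.03 -0.12 0.59; 0.49 -0.86 -0.03 -0.18 0.59; 0.49 -0.86 -0.03 -0.24 0.59;0.49 -0.86 -0.03 -0.27 0.59;0.49 -0.86 -0.03 -0.27 0.59' | grep pos; python3 go.py 444.5 17.5 94 1.429; python3 - <<'E'
from h import *
print(tcp()[2]['joint_pos'])
d,R,t=cam('wrist'); save(d,'wr2.png')
print([(round(r['p'],2),w(R,t,r['location']).round().tolist()) for r in models.tip_of('wrist','lid_handle')])
E
```

```text
tool_pos: [445.1, 16.2, 199.5]
pos [445.1  16.2 199.5] yaw tool x 1.422 clk 7.9 W 36.0 F [-0.1  0.5  0.1]
shift shares [ 0.012 -0.007  1.055]
turn share -0.002227674130498554
[ 0.11490901  0.56535954 -0.39004734  2.13188654  0.42321303  0.51806802
 -0.74106365]
[(0.82, [441.0, 17.0, 99.0])]
```

View pics/wr2.png

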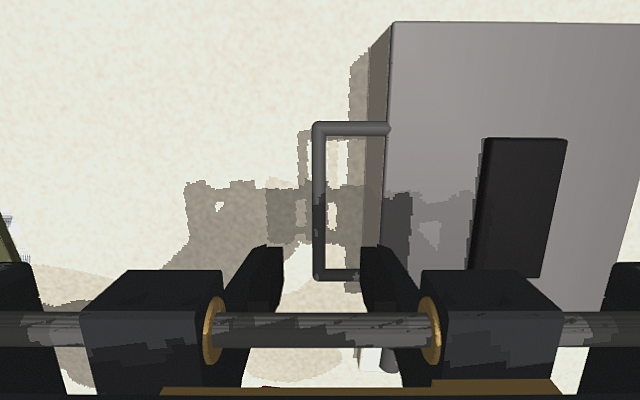

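The wrist view shows the bar at column ~319 (rows 125–275), with the fingers straddling it at columns ~283 and ~362. I'll check the bar's position along the closing axis.

```bash
python3 - <<'E'
from h import *
d,R,t=cam('wrist'); c=-R.T@t
q=cv2.undistortPoints(np.array([[[319.,127.]],[[319.,273.]]]),np.array(d['K'],float),np.array(d['distortion'],float)).reshape(-1,2)
P=[]
for a in q:
    r=R.T@np.r_[a,1]; P.append(c+r*(104.5-c[2])/r[2])
P=np.array(P); print(P.round(1),P.mean(0).round(1),np.arctan2(*(P[0]-P[1])[1::-1]))
E
python3 go.py 444.5 17.5 94 1.429
```

```text
[[451.8  72.8 104.5]
 [435.3 -34.5 104.5]] [443.5  19.1 104.5] 1.418804755187928
pos [445.1  16.2 199.6] yaw tool x 1.421 clk 8.05 W 36.1 F [ 0.3 -0.1  0.4]
shift shares [ 0.012 -0.008  1.056]
turn share -0.002393033701562246
```

```bash
python3 -m handwheel '0.01 -0.01 0.4 0 0.59; 0.01 -0.01 0.8 0 0.59; 0.01 -0.01 1 0 0.59; 0.01 -0.01 1 0 0.59; 0.01 -0.01 1 0 0.59'; python3 -m handwheel '0 0 0.05 0 0.59; 0 0 0.05 0 0.59;0 0 0.05 0 1;0 0 0.05 0 1;0 0 0.05 0 1;0 0 0.05 0 1;0 0 0.05 0 1'
```

```text
clock: 8.68
tool_pos: [444.7, 17.5, 100.3]
orientation: [[0.147, 0.989, 0.001], [0.989, -0.147, 0.0], [0.0, 0.001, -1.0]]
force: [-0.2, -0.2, -0.4]
grip_width: 36.3
grasp_force: 0.0
clock: 9.55
tool_pos: [443.2, 17.5, 94.7]
orientation: [[0.147, 0.989, -0.002], [0.989, -0.147, -0.0], [-0.001, -0.002, -1.0]]
force: [-4.0, 1.1, 1.5]
grip_width: 7.9
grasp_force: 29.4
```

Gripped, with the pads at 29 N. I'll raise the lid along the 225 mm arc, to 25° first.

```bash
python3 -m handwheel '0 -0.015 -0.05 0 1; 0 -0.01 -0.2 0 1; 0 0.025 -0.39 0 1; 0 0.075 -0.58 0 1; 0 0.135 -0.77 0 1; 0 0.215 -0.95 0 1; 0 0.215 -0.95 0 1;0 0.215 -0.95 0 1'
```

```text
clock: 10.55
tool_pos: [466.5, 14.0, 189.5]
orientation: [[0.148, 0.989, 0.002], [0.989, -0.148, 0.0], [0.0, 0.002, -1.0]]
force: [3.7, -1.6, -4.3]
grip_width: 8.3
grasp_force: 30.0
```

```bash
python3 -m handwheel '0 0.09 -0.17 0 1; 0 0.20 -0.335 0 1; 0 0.32 -0.49 0 1; 0 0.455 -0.63 0 1; 0 0.455 -0.63 0 1;0 0.455 -0.63 0 1'
python3 - <<'E'
from h import *
for n in('scene','top'):
    d,R,t=cam(n); save(d,n+'4.png')
    for m in ('lid_handle','lid_hinge','lamp_switch_tip','jar_wide','jar_slim','coaster'):
        print(n,m,[(round(r['p'],2),w(R,t,r['location']).round().tolist()) for r in models.tip_of(n,m)[:2]])
E
```

```text
clock: 11.3
tool_pos: [513.1, 6.9, 251.4]
orientation: [[0.148, 0.989, 0.004], [0.989, -0.148, 0.0], [0.001, 0.004, -1.0]]
force: [8.7, -1.8, -12.8]
grip_width: 7.9
grasp_force: 30.6
scene lid_handle [(0.54, [508.0, 3.0, 261.0]), (0.35, [664.0, -14.0, 97.0])]
scene lid_hinge [(0.74, [666.0, -12.0, 93.0])]
scene lamp_switch_tip [(0.71, [446.0, -303.0, 95.0]), (0.7, [320.0, -256.0, 92.0])]
scene jar_wide [(0.6, [544.0, 217.0, -2.0])]
scene jar_slim [(0.87, [637.0, -238.0, -2.0])]
scene coaster []
top lid_handle []
top lid_hinge []
top lamp_switch_tip [(0.56, [532.0, -200.0, 93.0]), (0.41, [449.0, -305.0, 91.0])]
top jar_wide [(0.8, [545.0, 215.0, -1.0])]
top jar_slim [(0.69, [637.0, -235.0, -0.0])]
top coaster []
```

View pics/scene4.png

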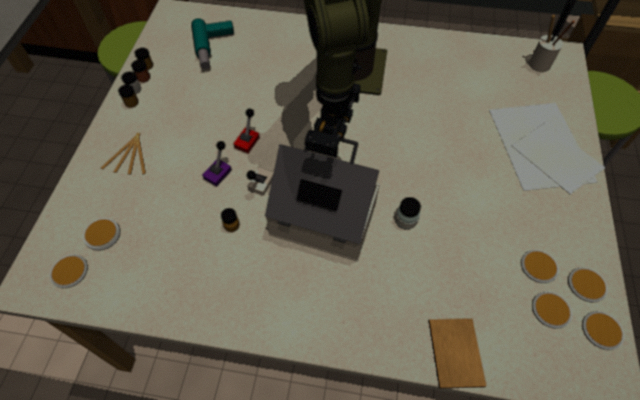

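The lid is up with the arm holding it: the handle is near (335,150), the switch ball at (252,175), and the jars haven't moved. I'll ease the radial tension slightly and measure the lid angle from an enlarged crop.

```bash
python3 -m handwheel '0 0.01 0.015 0 1; 0 0.01 0.015 0 1; 0 0.01 0.015 0 1'
python3 - <<'E'
from h import *
d,R,t=cam('scene'); save(d,'scene5.png')
s=cv2.imread('pics/scene5.png')[110:250,240:400]
s=cv2.resize(s,None,fx=5,fy=4.285714,interpolation=cv2.INTER_CUBIC) if 0 else cv2.resize(s,None,fx=4,fy=4,interpolation=cv2.INTER_CUBIC)
s=cv2.convertScaleAbs(s,alpha=1.8)
K=np.array(d['K'],float);D=np.array(d['distortion'],float)
yaw=-.142;h=np.array([667.,-15.1,100.5]);ex=np.array([np.cos(yaw),np.sin(yaw),0]);ey=np.array([-ex[1],ex[0],0])
for deg in (40,45,50):
    a=np.radians(deg); u=-np.cos(a)*ex+np.sin(a)*np.array([0,0,1]); n=np.sin(a)*ex+np.cos(a)*np.array([0,0,1])
    P=[h+u*180+n*7.5+ey*s_*120 for s_ in(-1,1)]+[h+u*x+n*19.5+ey*y for x in(65,115) for y in(-50,50)]
    q=cv2.projectPoints(np.array(P),cv2.Rodrigues(R)[0],t,K,D)[0].reshape(-1,2)
    q=(q-[240,110]+.5)*4-.5; print(deg,q.round().astype(int).tolist())
cv2.imwrite('pics/cd.png',s)
E
```

```text
clock: 12.38
tool_pos: [512.2, 7.0, 250.5]
orientation: [[0.147, 0.989, 0.001], [0.989, -0.147, -0.0], [-0.0, 0.001, -1.0]]
force: [6.3, -0.6, -8.5]
grip_width: 7.8
grasp_force: 30.3
40 [[162, 136], [560, 238], [226, 357], [389, 402], [245, 275], [410, 318]]
45 [[155, 138], [557, 241], [222, 361], [387, 406], [240, 279], [407, 324]]
50 [[146, 143], [554, 247], [219, 366], [384, 412], [235, 285], [403, 330]]
```

View pics/cd.png

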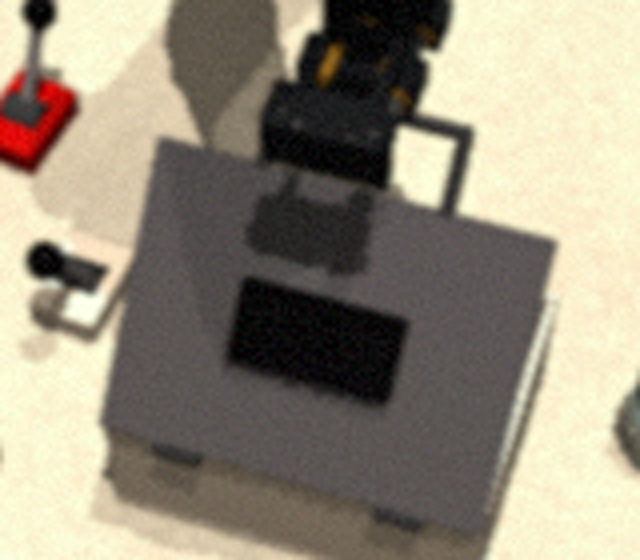

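The lid's front corners at (157,138) and (556,241) match the 45° prediction. The bar height gives about 44.7°. The switch is still off and the grip is steady, so I'm handing in.

```bash
python3 -c "
from h import *; print(finish_job())"
```

```text
the job is handed in; nothing more can be done
None
```

I pushed the lamp lever fully over to off with the box still shut. The lid is now held by its handle at about 45 degrees, both jars are where they were, nothing went near the coaster (the cameras couldn't see it past the lid), and the job is handed in at about 12.5 s.

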